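# Shut the gauge case and hold it up out of the drip tray

## Task

The sample shaft is already packed in its case: shut the case's lid fully, then take the case by its body, lift it straight up out of the drip tray and keep holding it level and still about 10 cm above the tray's floor, so that I can slide the tray out from under it. Finish while holding it: do not put it down or let go, never tip the case, and leave the ring gauge, the bottle and the screwdriver where they are.

Things in the scene. Friction and masses are not known exactly. Their poses are not given: they have to be found in the camera images.
- tray: Shallow rectangular stainless drip tray fixed to the bench, 300 (its x) by 380 (its y) mm, rim 25 mm high (a 3 mm bead on it), walls and floor 3 mm thick. Origin: centre of its underside; z up. It does not move in the episode.
- case: Loose grey plastic gauge case standing in the tray: 56 (its x) by 150 (its y) mm, body 40 mm high, 46 mm with the lid shut; walls and base 4 mm. Origin: centre of its underside, z up. Its lid is hinged along the long +x top edge (hinge line at x = +28 mm, z = 40 mm in this frame), which starts on the side away from the robot. The straight long sides can be gripped across the 56 mm width. Body 300 g, lid 70 g, shaft 180 g (these vary by up to about 25 percent).
- lid (a joint): Hinge angle of the case's lid in rad: 0 = fully shut, flat on the case; 1.57 = standing upright; 2.0 = leaning back against its stop. Starts wide open (1.5 to 1.95). The hinge is stiff (friction 0.035 N m): the lid stays where it is left, must be pushed all the way down, and needs only about 1 N at its edge. The lid is a 54 by 150 mm plate 6 mm thick, without a handle, flush with the case's outline when shut.
- lid_edge (a point): Middle of the lid's free long edge, 55 mm from the hinge line, half-way through its thickness. With the lid shut it lies at x = -27 mm, z = 43 mm in the case's frame.
- shaft: Loose stepped steel sample shaft, 80 mm long along its y, 22 mm diameter for 50 mm (-y end), 16 mm for the other 30 mm; lies lengthwise inside the case in a 26 mm wide groove between rubber ribs, towards one end or the other (up to 26 mm off the middle), so the loaded case balances up to about 9 mm from its middle towards that end. Origin: 11 mm below the axis, half-way along. It stays below the lid.
- ring_gauge: Bystander: loose steel ring, 64 mm outer diameter, 22 mm high, flat on the bench beside the tray. Origin: centre of its underside.
- oil_bottle: Bystander: loose closed amber bottle, 44 mm diameter, 105 mm tall, upright on the bench beside the tray. Origin: centre of its underside.
- screwdriver: Bystander: loose screwdriver lying on the bench beside the tray, about 200 mm long along its x. Origin: at its underside.
Mind the look-alikes: they are no part of the job. There is more than one size of the case; the one meant has the size given above.

How it is judged (in metres and radians):
On the way:
1. the lid is fully shut while the case still stands in the tray (value of joint lid below 0.07 rad and z of case in the frame of tray below 0.012 m), for 0.2 s.
At the end, for the whole second after the job is handed in: The case hangs in the gripper's fingers alone, its underside 70 to 150 mm above the tray's floor and its middle still over the tray (within 110 by 140 mm of the tray's centre), level within 0.09 rad (5 degrees), still (under 20 mm/s and 0.15 rad/s), lid shut within 0.1 rad, the shaft inside (z of case in the frame of tray between 0.073 and 0.153 m and x of case in the frame of tray between -0.11 and 0.11 m and y of case in the frame of tray between -0.14 and 0.14 m and angle between case's own z axis and vertical below 0.09 rad and value of joint lid below 0.1 rad and z of shaft in the frame of case between 0 and 0.03 m and horizontal distance between shaft and case below 0.05 m and linear speed of case below 0.02 m/s and angular speed of case below 0.15 rad/s and contact force between case and the fingers above 3 N and contact force between case and tray below 0.1 N); the arm keeps its last pose, push and grip.
It fails at once if the case is tipped by more than 17 degrees (angle between case's own z axis and vertical above 0.3 rad).
It fails at once if the ring gauge is disturbed (more than 25 mm) (distance of ring_gauge from where it was at the start of the episode above 0.025 m).
It fails at once if the bottle is disturbed (more than 25 mm) (distance of oil_bottle from where it was at the start of the episode above 0.025 m).
It fails at once if the screwdriver is disturbed (more than 25 mm) (distance of screwdriver from where it was at the start of the episode above 0.025 m).
It also fails if it takes over 46 s, if anything falls off the work surface, if the arm or the gripper's body presses on something with over 40 N, if the wrist force passes 120 N, or if a joint passes its speed limit or range.

## Robot

A 6-joint arm with a two-finger parallel gripper is mounted at the origin on the work surface. World frame = base frame: x ahead of the robot, y to its left, z up, the work surface at z = 0. Lengths are in mm, angles in rad, forces in N, time in s.
With the tool pointing down it reaches from about 300 to 950 mm from the base axis. Payload 3.1 kg.
Tool frame: the origin (TCP) lies where the fingers leave the gripper's body, on its centre line; the fingertips stand r.tip_reach ahead of it and the grasp point (between the pads) lies 54 mm ahead of it (r.tip_reach is the distance from the TCP to the fingertips, in mm); z points along the fingers, y is the line along which they close (so a half turn about z gives the same grasp; the last joint's range is limited). The gripper opens to 85 mm and grips with 20 to 120 N. Pads are 22 mm wide; open, the fingers measure 114 mm over their backs; the gripper's body (76 mm by 85 mm) begins 54 mm behind the grasp point. The pads swing forward as they close: fully open they stand 13 mm farther back than shut.
Start: joints at [-1.2, 0.308, 1.634, -0, 1.2, -0.07], TCP at [266.64, -565.275, 303.872] pointing down, gripper open.
Joint ranges: [-3.06, 3.06], [-0.79, 1.96], [0.05, 2.63], [-1.19, 4.34], [0.05, 2.64], [-2.94, 2.94]. Speed limits (rad/s): [2.79, 2.79, 3.14, 3.14, 3.14, 3.14].

## Interface

Orientations are given as a unit quaternion [w, x, y, z].
In Python, from rig import r gives the robot as it stands.
- The arm moves only by the tool move_arm, never from a script. Its argument "plan" is a list of rows, each a list of 2 entries, a list of its own where there are three numbers: the shift along the tool's x, y, z in m, then the turn, a rotation vector about the tool's x, y, z in degrees. A call has 1 to 20 rows; each row shifts and turns the commanded pose from where the row before left it, along the tool's axes as they then stand; what a row does not reach is not made up. A row lasts 1/8 s, in which the tool goes at most 62.5 mm and 10.7 degrees, less where a joint would pass 70% of its speed; a pose out of reach is approached as far as the arm can. A call with a gripper value outside its range is refused whole. "claw" is the finger opening in m, from 0 to 0.0854, set as the call begins (left out, the last holds). The fingers move at their own pace and stop on an object; "squeeze" is the grip in N (left out, the last holds). Time passes only in rows, so rows that do not move let the fingers close. It gives the time, the measured TCP pose, the force, the opening and the grip force at its end, in the units of the state.
- r.sense(): the state, without advancing time (a new reading comes with each control period).
- r.camera(name): name is "scene" or "side" or "wrist"; returns the picture (420x560x3 uint8, red, green, blue); there is no depth.
- r.calibration(name): a dict with "fov_y" (degrees; the focal length in pixels is half the picture's height over the tangent of half this angle, whatever the lens; pixels are square), "cx", "cy" (the principal point, pixels), "dist" ([k1, k2, p1, p2, k3] as OpenCV has them; the pictures are not rectified), "pose" (4x4, takes a point from camera to world coordinates). Camera axes: x right, y down, z forward; pixel columns grow to the right and rows downward; lengths in mm; the calibration is good to about 2 mm. A picture is of the moment at which its call begins: read the wrist's pose just before it. calibration takes no time and is no camera call; for the wrist camera it gives the pose at the moment of the call.
- r.job_done(): hands the job in; it is judged then, once.
The state is a dict: "t": time; "joints": joint angles; "qvel": joint speeds; "joint_efforts": joint torques, N m; "tcp_pos": TCP position; "tool_rot": TCP orientation; "wrist_force": force on the tool from outside, world axes, zero at the start; "wrist_torque": the same for the moment, N m; "width": finger opening in mm; "grasp_force": force on a finger pad.
Only numpy, scipy, OpenCV 4.12 (cv2) and the standard library are available. Lean on these libraries where they do the work, as an engineer would, in place of code of your own. Each camera call takes 0.05 s, during which the arm holds its last target. There are 200 camera calls.

## Working session

There is one attempt and no reset: what is moved stays moved. The work goes in short steps, Python scripts to look and compute and a tool call to move; the robot and the scene stay as the last step left them, time stands still between calls to the robot, and variables do not carry over. Pictures are saved under pics/ and viewed, at most 10 in all, crops included, and the job is handed in when it is done.

Besides the shell and the picture viewer there is one more tool, called after ">>>" as a command line: name --argument value ..., lists and objects as JSON in quotes. move_arm: Moves the arm, as the interface text tells. Its arguments: {"type":"object","properties":{"plan":{"type":"array","items":{"type":"array"}},"claw":{"type":"number"},"squeeze":{"type":"number"}},"required":["plan"]}

```bash
mkdir -p pics
python3 - <<'E'
from rig import r
import cv2,numpy as np
print(r.sense(), r.tip_reach)
for n in("scene","side"):
    im=r.camera(n); cv2.imwrite(f"pics/{n}0.png",im[...,::-1]); c=r.calibration(n); print(n,{k:np.round(v,3).tolist() for k,v in c.items()})
E
```

```text
{'t': 0.0, 'joints': array([-1.19970708e+00,  3.09018172e-01,  1.63524213e+00, -4.57668134e-05,
        1.19971001e+00, -6.97295594e-02]), 'qvel': array([ 3.97694409e-04,  1.11852199e-03, -8.77198779e-04, -6.78421490e-04,
        4.19702839e-05,  1.18145309e-03]), 'joint_efforts': array([-8.20356727e-04, -4.15252483e+01, -2.76661634e+01, -8.97746645e-05,
        1.02603147e-02,  7.82777619e-06]), 'tcp_pos': array([ 266.37561108, -564.6367116 ,  302.61221751]), 'tool_rot': array([-1.17216098e-03,  9.75805514e-01,  2.18637107e-01, -1.99530213e-04]), 'wrist_force': array([-0.34442118, -0.77077221, -0.42301031]), 'wrist_torque': array([-0.02043358,  0.04664594,  0.00044217]), 'grasp_force': 0.0, 'width': 85.36606476710972} 72.6
scene {'fov_y': 49.054, 'cx': 276.734, 'cy': 209.253, 'dist': [-0.152, 0.0, 0.0, 0.0, 0.0], 'pose': [[0.455, 0.69, -0.563, 1218.424], [0.89, -0.366, 0.271, -336.995], [-0.019, -0.625, -0.781, 1017.088], [0.0, 0.0, 0.0, 1.0]]}
side {'fov_y': 57.491, 'cx': 281.733, 'cy': 212.969, 'dist': [-0.036, 0.0, 0.0, 0.0, 0.0], 'pose': [[-0.926, -0.301, 0.226, 289.187], [-0.376, 0.746, -0.549, 548.397], [-0.003, -0.594, -0.805, 865.881], [0.0, 0.0, 0.0, 1.0]]}
```

View pics/scene0.png

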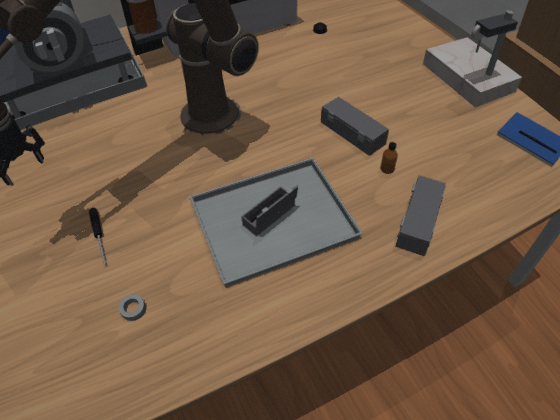

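View pics/side0.png

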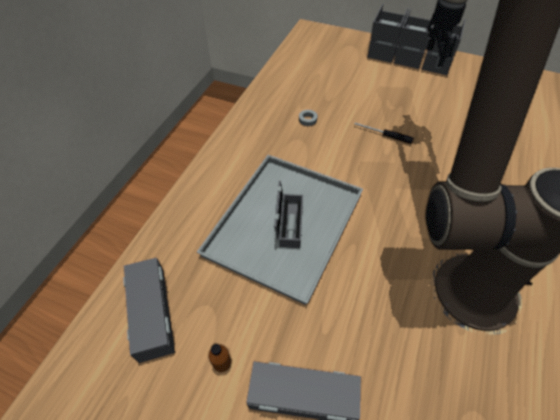

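The case stands open in the tray, around (270,212) in scene and (290,222) in side. The closed, larger cases on the bench are the look-alikes. Next I'll enlarge it in both views.

```bash
cat > h.py <<'E'
from rig import r
import cv2,numpy as np
def K(c):
    f=210/np.tan(np.radians(c["fov_y"])/2); return np.array([[f,0,c["cx"]],[0,f,c["cy"]],[0,0,1.]])
def ray(c,px):
    u=cv2.undistortPoints(np.array([[px]],float),K(c),np.array(c["dist"],float))[0,0]
    P=np.array(c["pose"]); d=P[:3,:3]@[u[0],u[1],1]; return P[:3,3],d/np.linalg.norm(d)
def plane(c,px,z):
    o,d=ray(c,px); return o+d*(z-o[2])/d[2]
def proj(c,p):
    P=np.linalg.inv(np.array(c["pose"])); q=P[:3,:3]@np.array(p,float)+P[:3,3]
    return cv2.projectPoints(q.reshape(1,1,3),np.zeros(3),np.zeros(3),K(c),np.array(c["dist"],float))[0].ravel()
E
python3 - <<'E'
from h import *
a=cv2.imread("pics/scene0.png")[170:250,220:320]; b=cv2.imread("pics/side0.png")[170:260,250:330]
A=cv2.resize(a,None,fx=4,fy=4,interpolation=2);B=cv2.resize(b,None,fx=4,fy=4,interpolation=2)
o=np.zeros((360,720,3),np.uint8);o[:320,:400]=A;o[:360,400:]=B
o=np.clip(o*1.8,0,255).astype(np.uint8);cv2.imwrite("pics/crop0.png",o)
c=r.calibration("scene")
for n,p in [("scene",(270,212)),("side",(290,222))]: print(n,plane(r.calibration(n),p,43))
for p in [(193,202),(313,163),(357,237),(222,277)]: print(plane(c,p,25))
E
```

```text
scene [515.78835572 -19.20620337  43.        ]
side [489.19643555   5.93237728  43.        ]
[ 368.67127997 -189.5754568    25.        ]
[395.47592962 184.70280759  25.        ]
[685.50235541 151.79197203  25.        ]
[ 631.29900672 -211.23121776   25.        ]
```

View pics/crop0.png

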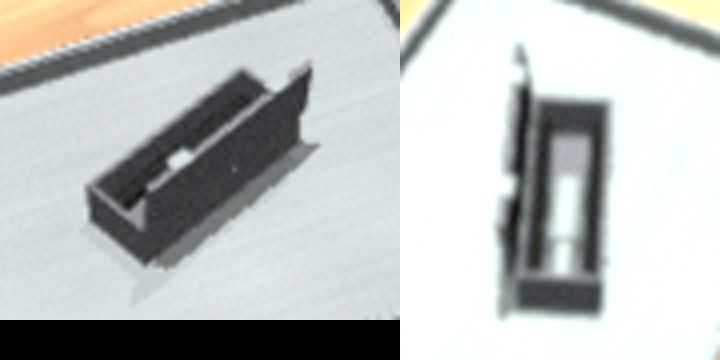

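The crops show the lid upright on the far (+x) side, a light shaft inside, and the body's top corners clearly. Next I'll cast rays for the corners.

Run:
```python
from h import *
c=r.calibration("side")
S=[plane(c,p,43) for p in [(302.3,195),(300.8,239.3),(284.3,195),(280,239.5)]]
c=r.calibration("scene")
T=[plane(c,p,43) for p in [(242.5,216.5),(280.8,187.3)]]
for n,q in (("side",S),("scene",T)): print(n,np.round(q,1).tolist())
# lid top edge, scene, crop (147,190),(310,65); side
print([proj(r.calibration("scene"),p) for p in S])
w=r.calibration("wrist");print(np.round(w["pose"],2),w["fov_y"])
```

```text
side [[490.9, -91.8, 43.0], [444.1, 45.7, 43.0], [537.1, -73.2, 43.0], [492.9, 66.1, 43.0]]
scene [[495.0, -91.4, 43.0], [450.7, 47.4, 43.0]]
[array([241.7347674 , 215.50737274]), array([279.21194597, 185.9824465 ]), array([255.3475655 , 225.09565041]), array([293.77131144, 195.01983102])]
[[ 4.3000e-01 -8.7000e-01 -2.5000e-01  3.3017e+02]
 [-9.0000e-01 -4.1000e-01 -1.2000e-01 -5.3557e+02]
 [-0.0000e+00  2.8000e-01 -9.6000e-01  3.7198e+02]
 [ 0.0000e+00  0.0000e+00  0.0000e+00  1.0000e+00]] 63.43335399090554
```

>>> move_arm --plan '[[[0.0283,-0.0243,0],[0,0,0]],[[0.0283,-0.0243,0],[0,0,0]],[[0.0283,-0.0243,0],[0,0,0]],[[0.0283,-0.0243,0],[0,0,0]],[[0.0283,-0.0243,0],[0,0,0]],[[0.0283,-0.0243,0],[0,0,0]],[[0.0283,-0.0243,0],[0,0,0]],[[0.0283,-0.0243,0],[0,0,0]],[[0.0283,-0.0243,0],[0,0,0]],[[0.0283,-0.0243,0],[0,0,0]],[[0.0283,-0.0243,0],[0,0,0]],[[0.0283,-0.0243,0],[0,0,0]],[[0.0283,-0.0243,0],[0,0,0]],[[0.0283,-0.0243,0],[0,0,0]],[[0.0283,-0.0243,0],[0,0,0]],[[0.0283,-0.0243,0],[0,0,0]]]' --claw 0

```text
t: 2.1
tcp_pos: [510.3, -19.2, 303.4]
tool_rot: [-0.0, 0.976, 0.219, -0.0]
wrist_force: [1.1, -0.5, 0.4]
width: 0.1
grasp_force: 0.0
```

>>> move_arm --plan '[[[0,0,0],[0,0,-8.3]],[[0,0,0],[0,0,-8.3]],[[0,0,0],[0,0,-8.3]],[[0,0,0],[0,0,-8.3]],[[0,0,0],[0,0,-8.3]],[[0,0,0],[0,0,-8.3]],[[0,0,0],[0,0,-8.3]],[[0,0,0],[0,0,-8.3]],[[0,0,0],[0,0,-8.3]],[[0,0,0],[0,0,-8.3]],[[0,0,0],[0,0,0]],[[0,0,0],[0,0,0]]]'

```text
t: 3.6
tcp_pos: [510.1, -20.4, 303.6]
tool_rot: [-0.0, 0.587, 0.81, -0.0]
wrist_force: [0.5, -0.1, 0.6]
width: -0.1
grasp_force: 0.0
```

Run:
```python
from h import *
w=r.calibration("wrist"); im=r.camera("wrist"); cv2.imwrite("pics/w1.png",im[...,::-1]); np.save("w1.npy",w,allow_pickle=True)
s=r.sense();print(s["t"],s["tcp_pos"],s["tool_rot"],s["wrist_force"],s["width"])
```

```text
3.65 [510.13500645 -20.43631679 303.69286454] [-1.79790094e-04  5.86643596e-01  8.09845203e-01 -8.14097211e-05] [-0.31878989  0.06632912  0.33475476] -0.06780926970102902
```

View pics/w1.png

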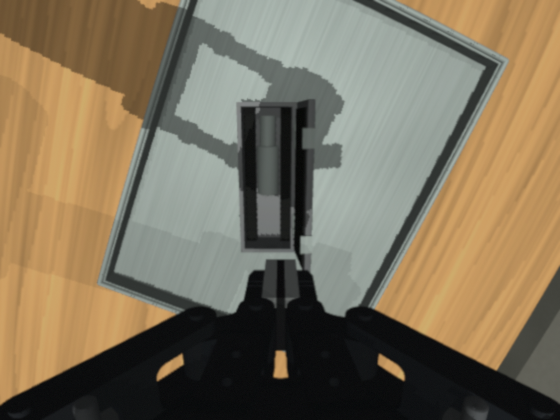

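The wrist view shows the body's top corners at (238,102), (243,251), (295,250) and (297,102). The shaft sits towards the upper (+y) end, about rows 110–195, and the lid is nearly upright on the right.

Run:
```python
from h import *
w=np.load("w1.npy",allow_pickle=True).item()
C=[plane(w,p,43)[:2] for p in [(238,102),(243,251),(295,250),(297,102)]]
print(np.round(C,1).tolist())
a,b=C[0],C[1]; y=(a-b)/np.linalg.norm(a-b); x=np.array([y[1],-y[0]]); print("len",np.linalg.norm(a-b),"wid",np.linalg.norm(C[2]-b),"yaw",np.degrees(np.arctan2(x[1],x[0])))
o=(a+b)/2+28*x; print("centre",o)
for p in [(268,112),(270,195)]:
    q=plane(w,p,24)[:2]-o; print("shaft",q@x,q@y)
for z in (90,98):
  for p in [(314,100),(302,268)]:
    q=plane(w,p,z)[:2]-o; print("lid",z,q@x,q@y)
t=r.sense()["tcp_pos"][:2]-o; print("tcp in case",t@x,t@y)
```

```text
[[445.8, 46.8], [492.1, -94.0], [543.3, -76.1], [497.8, 63.7]]
len 148.21148059013734 wid 54.294024592168405 yaw 18.18869186022729
centre [495.53127899 -14.88583342]
shaft -0.9337786127331005 65.28063755132654
shaft 0.2284181802958201 -18.635480708490725
lid 90 37.937881148035856 73.57733102436573
lid 90 30.679896767266882 -71.62627132536343
lid 98 37.17839621855665 73.21147298657148
lid 98 30.12569733081702 -67.88517741421325
tcp in case 12.141463825882397 -9.831661995239505
```

>>> move_arm --plan '[[[0.002,0.0126,0],[0,0,0]],[[0.002,0.0126,0],[0,0,0]],[[0.002,0.0126,0],[0,0,0]],[[0.002,0.0126,0.01],[0,0,0]],[[0.002,0.0126,0.022],[0,0,0]],[[0,0,0.03],[0,0,0]],[[0,0,0.03],[0,0,0]],[[0,0,0.03],[0,0,0]],[[0,0,0.016],[0,0,0]],[[0,0,0.01],[0,0,0]],[[0,0,0],[0,0,0]]]'

```text
t: 5.03
tcp_pos: [567.0, 8.9, 155.5]
tool_rot: [-0.0, 0.586, 0.81, -0.0]
wrist_force: [0.1, -0.4, 0.0]
width: -0.1
grasp_force: 0.0
```

>>> move_arm --plan '[[[0,-0.006,0],[0,0,0]],[[0,-0.006,0],[0,0,0]],[[0,-0.005,0],[0,0,0]],[[0,-0.005,0],[0,0,0]],[[0,-0.004,0],[0,0,0]],[[0,-0.004,0],[0,0,0]],[[0,0,0],[0,0,0]]]'

```text
t: 5.9
tcp_pos: [538.1, -0.7, 155.8]
tool_rot: [-0.0, 0.586, 0.81, -0.0]
wrist_force: [0.3, -0.2, 0.3]
width: -0.0
grasp_force: 0.0
```

>>> move_arm --plan '[[[0,-0.006,0.001],[0,0,0]],[[0,-0.006,0.001],[0,0,0]],[[0,-0.005,0.001],[0,0,0]],[[0,-0.005,0.003],[0,0,0]],[[0,-0.004,0.002],[0,0,0]],[[0,-0.004,0.004],[0,0,0]],[[0,-0.003,0.003],[0,0,0]],[[0,0,0],[0,0,0]]]'

```text
t: 6.9
tcp_pos: [506.5, -11.0, 140.3]
tool_rot: [-0.001, 0.586, 0.81, -0.0]
wrist_force: [-0.1, -0.9, 0.2]
width: 0.2
grasp_force: 0.0
```

Run:
```python
from h import *
a=r.camera("scene")[170:250,220:320,::-1]; b=r.camera("side")[170:260,250:330,::-1]; 
A=cv2.resize(a,None,fx=4,fy=4,interpolation=2);B=cv2.resize(b,None,fx=4,fy=4,interpolation=2)
o=np.zeros((360,720,3),np.uint8);o[:320,:400]=A;o[:360,400:]=B
cv2.imwrite("pics/crop1.png",np.clip(o*1.8,0,255).astype(np.uint8))
```

```text
(no output)
```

View pics/crop1.png

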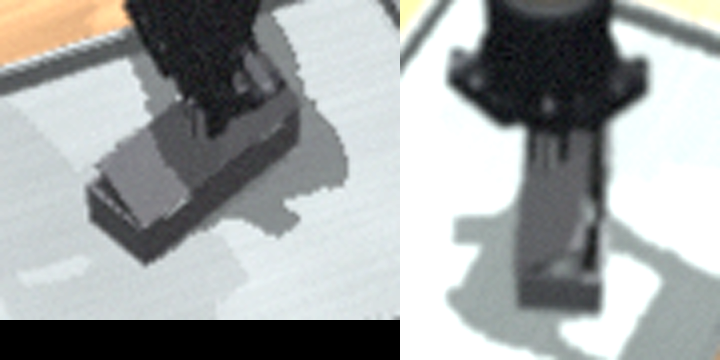

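The lid is about 30° open and the finger is on top of it. The case's corner is still at (90,188) in the crop, so it hasn't moved. I'll push the lid down.

>>> move_arm --plan '[[[0,-0.003,0.004],[0,0,0]],[[0,-0.003,0.004],[0,0,0]],[[0,-0.002,0.004],[0,0,0]],[[0,-0.001,0.004],[0,0,0]],[[0,0,0.002],[0,0,0]],[[0,0,0.001],[0,0,0]],[[0,0,0],[0,0,0]]]'

```text
t: 7.88
tcp_pos: [498.7, -13.7, 121.8]
tool_rot: [0.0, 0.586, 0.81, 0.0]
wrist_force: [-0.5, -0.2, -0.4]
width: 0.2
grasp_force: 0.0
```

>>> move_arm --plan '[[[0,0,0.001],[0,0,0]],[[0,0,0.0005],[0,0,0]],[[0,0,0.0005],[0,0,0]],[[0,0,0],[0,0,0]]]'

```text
t: 8.38
tcp_pos: [498.9, -13.7, 121.5]
tool_rot: [-0.0, 0.586, 0.81, -0.0]
wrist_force: [-3.6, -0.1, 11.7]
width: 0.1
grasp_force: 6.1
```

>>> move_arm --plan '[[[0,0,-0.01],[0,0,0]],[[0,0,-0.02],[0,0,0]],[[0,0,-0.03],[0,0,0]],[[0,0,-0.03],[0,0,0]],[[0,0,-0.02],[0,0,0]],[[0,0,0],[0,0,0]]]'

```text
t: 9.12
tcp_pos: [500.1, -13.9, 231.9]
tool_rot: [0.002, 0.586, 0.81, 0.001]
wrist_force: [-0.9, 0.3, -1.2]
width: -0.1
grasp_force: 0.0
```

>>> move_arm --plan '[[[0,0,-0.02],[0,0,0]],[[0,0,-0.02],[0,0,0]],[[0,0,0],[0,0,0]],[[0,0,0],[0,0,0]]]' --claw 0.085

```text
t: 9.62
tcp_pos: [497.8, -13.7, 268.4]
tool_rot: [-0.001, 0.586, 0.81, -0.001]
wrist_force: [0.6, -0.3, -0.1]
width: 72.8
grasp_force: 0.0
```

Run:
```python
from h import *
w=r.calibration("wrist"); im=r.camera("wrist"); cv2.imwrite("pics/w2.png",im[...,::-1]); np.save("w2.npy",w,allow_pickle=True)
s=r.sense();print(s["t"],s["tcp_pos"],s["tool_rot"],s["wrist_force"],s["width"])
```

```text
9.675 [497.70603166 -13.67757276 268.25256381] [-1.21615435e-03  5.85983587e-01  8.10321730e-01 -6.71767220e-04] [-0.56031793 -0.0131718   0.25525842] 78.98560814661866
```

View pics/w2.png

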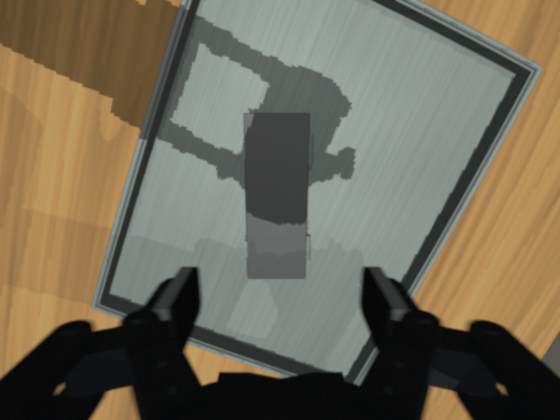

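The lid lies flat, with its top corners at about (245,113), (247,278), (306,278) and (311,113).

Run:
```python
from h import *
w=np.load("w2.npy",allow_pickle=True).item()
C=[plane(w,p,49)[:2] for p in [(245,113),(247,278),(306,278),(310.5,113)]]
y=(C[0]+C[3]-C[1]-C[2]);y/=np.linalg.norm(y); x=np.array([y[1],-y[0]]); print([np.linalg.norm(C[i]-C[i-1]) for i in range(4)])
o=sum(C)/4;print("centre",o,"yaw",np.degrees(np.arctan2(x[1],x[0])))
s=r.sense();q=s["tool_rot"];ya=2*np.degrees(np.arctan2(q[2],q[1]))-90;print("tool yaw",ya)
t=s["tcp_pos"][:2]-o; print("tcp in case",t@x,t@y)
```

```text
[np.float64(53.53624065820216), np.float64(148.30341092571794), np.float64(55.29556464976237), np.float64(148.21942389095133)]
centre [493.95717232 -15.43094547] yaw 17.633948006728186
tool yaw 18.254907298121026
tcp in case 4.1038627572378985 0.5353248509689685
```

>>> move_arm --plan '[[[0.0035,-0.002,0],[0,0,0]],[[0.003,-0.0015,0.01],[0,0,0]],[[0,0,0.025],[0,0,0]],[[0,0,0.03],[0,0,0]],[[0,0,0.03],[0,0,0]],[[0,0,0.025],[0,0,0]],[[0,0,0.02],[0,0,0]],[[0,0,0.02],[0,0,0]],[[0,0,0.015],[0,0,0]],[[0,0,0.01],[0,0,0]],[[0,0,0.005],[0,0,0]],[[0,0,0],[0,0,0]],[[0,0,0],[0,0,0]]]'

```text
t: 11.3
tcp_pos: [493.8, -8.7, 80.4]
tool_rot: [0.001, 0.586, 0.81, 0.0]
wrist_force: [0.0, -0.4, 0.6]
width: 84.8
grasp_force: 0.0
```

>>> move_arm --plan '[[[0,0,0],[0,0,0]],[[0,0,0],[0,0,0]],[[0,0,0],[0,0,0]],[[0,0,0],[0,0,0]],[[0,0,0],[0,0,0]],[[0,0,0],[0,0,0]],[[0,0,0],[0,0,0]],[[0,0,0],[0,0,0]]]' --claw 0.03 --squeeze 60

```text
t: 12.3
tcp_pos: [493.4, -8.8, 80.5]
tool_rot: [0.0, 0.586, 0.81, -0.0]
wrist_force: [-2.9, -1.1, 7.1]
width: 55.1
grasp_force: 66.1
```

>>> move_arm --plan '[[[0,0,-0.001],[0,0,0]],[[0,0,-0.003],[0,0,0]],[[0,0,-0.005],[0,0,0]],[[0,0,-0.008],[0,0,0]],[[0,0,-0.008],[0,0,0]],[[0,0,-0.005],[0,0,0]],[[0,0,-0.003],[0,0,0]],[[0,0,0],[0,0,0]]]'

```text
t: 13.3
tcp_pos: [493.4, -8.7, 113.2]
tool_rot: [0.0, 0.586, 0.81, 0.0]
wrist_force: [0.3, 0.1, -5.7]
width: 55.4
grasp_force: 65.0
```

>>> move_arm --plan '[[[0,0,-0.003],[0,0,0]],[[0,0,-0.006],[0,0,0]],[[0,0,-0.009],[0,0,0]],[[0,0,-0.01],[0,0,0]],[[0,0,-0.01],[0,0,0]],[[0,0,-0.01],[0,0,0]],[[0,0,-0.009],[0,0,0]],[[0,0,-0.006],[0,0,0]],[[0,0,-0.003],[0,0,0]],[[0,0,-0.001],[0,0,0]],[[0,0,0],[0,0,0]],[[0,0,0],[0,0,0]],[[0,0,0],[0,0,0]],[[0,0,0],[0,0,0]]]'

```text
t: 15.05
tcp_pos: [493.2, -8.7, 179.7]
tool_rot: [-0.0, 0.586, 0.81, -0.0]
wrist_force: [-0.7, -0.4, -5.1]
width: 55.3
grasp_force: 65.0
```

Run:
```python
from h import *
a=r.camera("scene")[130:260,190:350,::-1]; b=r.camera("side")[130:280,220:360,::-1]
A=cv2.resize(a,None,fx=2.5,fy=2.5,interpolation=2);B=cv2.resize(b,None,fx=2.5,fy=2.5,interpolation=2)
o=np.zeros((375,750,3),np.uint8);o[:325,:400]=A;o[:375,400:]=B
cv2.imwrite("pics/crop2.png",np.clip(o*1.8,0,255).astype(np.uint8))
s=r.sense();print({k:np.round(s[k],3) for k in("t","tcp_pos","tool_rot","wrist_force","wrist_torque","width","grasp_force")})
```

```text
{'t': np.float64(15.15), 'tcp_pos': array([493.199,  -8.701, 179.798]), 'tool_rot': array([-0.   ,  0.586,  0.81 , -0.   ]), 'wrist_force': array([ 0.291,  0.956, -4.802]), 'wrist_torque': array([ 0.016, -0.021, -0.021]), 'width': np.float64(54.994), 'grasp_force': np.float64(64.981)}
```

View pics/crop2.png

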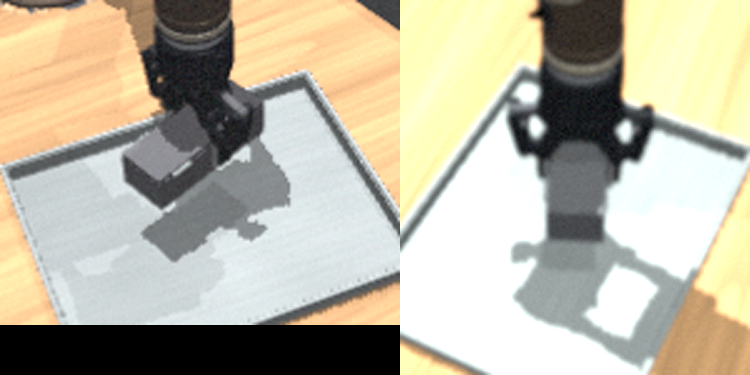

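The case hangs clear of the tray with the lid shut, its near end at around (124,151)–(165,208) in the left crop. I'll check that it is level by comparing predicted corners in the scene image.

Run:
```python
from h import *
o=np.array([494.3,-15.1]);x=np.array([.951,.310]);y=np.array([-.310,.951])
c=r.calibration("scene")
for X,Y,Z in [(-28,-75,46),(28,-75,46),(28,-75,0),(28,75,46),(28,75,0)]:
    f=lambda Z:np.round((proj(c,[*(o+X*x+Y*y),3+99+Z])-[190,130])*2.5,1)
    print(X,Y,Z,f(Z),"if 5deg down:",f(Z+np.sign(Y)*7.2))
```

```text
-28 -75 46 [118.2 150.8] if 5deg down: [118.8 155.5]
28 -75 46 [156.3 180.6] if 5deg down: [156.8 185.3]
28 -75 0 [159.  209.6] if 5deg down: [159.5 213.9]
28 75 46 [261.6 100.4] if 5deg down: [261.6  95.6]
28 75 0 [261.1 130.1] if 5deg down: [261.2 125.6]
```

```bash
python3 -c "
from rig import r
print(r.job_done())"
```

```text
the job is handed in; nothing more can be done
None
```

The lid is shut and the case is held about 10 cm above the tray floor; the scene camera showed it level (well within 5°), and I handed the job in at about 15 s (no verdict came back).

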